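Bench-test a starter solenoid: fit the plunger, turn the start key and hold it

ROBOT

A 6-joint arm with a two-finger parallel gripper is mounted at the origin on a cart in front of the work surface, level with it; the furniture and walls round the work are solid. World frame = base frame: x ahead of the robot, y to its left, z up, the work surface at z = 0. Lengths are in m, angles in rad, forces in N, time in s.
With the tool pointing down it reaches from about 0.25 to 0.775 m from the base axis. Payload 4 kg.
Tool frame: the origin (TCP) lies midway between the tips of the shut fingers; the grasp point (between the pads) lies 19 mm behind it (robot.hold_point_z is the distance from the TCP to the grasp point, in m); z points along the fingers, y is the line along which they close (so a half turn about z gives the same grasp; the last joint's range is limited). The gripper opens to 94 mm and grips with 3 to 60 N. Pads are 16 mm wide; open, the fingers measure 119 mm over their backs; the gripper's body (75 mm by 177 mm) begins 78 mm behind the grasp point.
Start: joints at [-1.39, 0.087, 1.371, -0, 1.684, -0.103], TCP at [0.154, -0.528, 0.168] pointing down, gripper open.
Joint ranges: [-3.1, 3.1], [-0.76, 2.03], [0.27, 2.55], [-1.08, 4.22], [0.17, 2.65], [-2.57, 2.57]. Speed limits (rad/s): [2.79, 2.79, 3.14, 3.14, 3.14, 3.14].

INTERFACE

Orientations are given as [roll, pitch, yaw] about the fixed x, y, z axes, in that order (R = Rz(yaw) Ry(pitch) Rx(roll)).
In Python, from bench import readout, imaging, robot gives the robot as it stands.
- The arm moves only by the tool carry_out, never from a script. Its argument "motion" is text: rows parted by semicolons, each of 7 numbers parted by spaces: the shift along the tool's x, y, z each as a share of 200 mm, from -1 to 1, then the turn, a rotation vector about the tool's x, y, z each as a share of 120 degrees, from -1 to 1, then the opening, from 0 (shut) to 1 (fully open). A call has 1 to 12 rows; each row shifts and turns the commanded pose from where the row before left it, along the tool's axes as they then stand; what a row does not reach is not made up. A row lasts 1/8 s, in which the tool goes at most 62.5 mm and 10.7 degrees, less where a joint would pass 70% of its speed; a pose out of reach is approached as far as the arm can. A call with a number of a shift or a turn outside -1 to 1 is refused whole. A call with a gripper value outside its range is refused whole. The fingers move at their own pace and stop on an object; the grip force is fixed at half the most. Time passes only in rows, so rows that do not move let the fingers close. It gives the time, the measured TCP pose, the force, the opening and the grip force at its end, in the units of the state.
- readout.get_obs(): the state, without advancing time (a new reading comes with each control period).
- imaging.snapshot(name): name is "side" or "top" or "wrist"; returns a dict with "pixels" (384x512x3 uint8, red, green, blue), "fx", "fy", "cx", "cy" (pixels), "dist_coeffs" ([k1, k2, p1, p2, k3] as OpenCV has them; the pictures are not rectified), "R" (3x3) and "t" (3): a world point X has camera coordinates R X + t. Camera axes: x right, y down, z forward; pixel columns grow to the right and rows downward; lengths in m; the calibration is good to about 2 mm. A picture is of the moment at which its call begins. There is no depth.
- robot.close_job(): hands the job in; it is judged then, once.
The state is a dict: "time": time; "joint_positions": joint angles; "qvel": joint speeds; "joint_torque": joint torques, N m; "tool_pos": TCP position; "ee_rot": TCP orientation; "wrist_force": force on the tool from outside, world axes, zero at the start; "wrist_torque": the same for the moment, N m; "width": finger opening in m; "finger_force": force on a finger pad.
Only numpy, scipy, OpenCV 4.12 (cv2) and the standard library are available. Lean on these libraries where they do the work, as an engineer would, in place of code of your own. Each camera call takes 0.05 s, during which the arm holds its last target. There are 200 camera calls.

TASK

Test the starter solenoid on the blue bench test set: first slide the loose steel plunger fully home into the solenoid's bore and let go of it, then take the red-headed key out of the wooden key block, work it in past the sticky pins without forcing it until its head sits on the key switch, and turn it a quarter clockwise to the green mark. The switch springs back, so finish while still gripping the key and holding it turned; leave the other two keys, the grease tin, the bearing and the roll of tape where they are.

Things in the scene. Friction and masses are not known exactly. Their poses are not given: they have to be found in the camera images.
- test_set: Bench test set: blue sheet-metal box with a bare aluminium top panel, 180 x 260 mm (x, y), fixed to the bench; the panel is 70 mm above the bench. Origin at the centre of its underside; x points to its back (dial, binding posts and lamp, up to 105 mm above the bench), y to its left. Solenoid front left on the panel, key switch front right, 140 mm apart.
- solenoid_mouth (a point): Centre of the open top of the solenoid, a steel can 47 mm across that stands 16 mm proud of the panel (mouth 86 mm above the bench). Its round bore is 26.6 mm wide, has a 2.8 mm chamfer at the mouth and goes 46 mm straight down.
- solenoid_stop (a point): Centre of the flat bottom of the solenoid's bore, 46 mm below its mouth: the plunger's foot rests here when it is fully home.
- plunger: The solenoid's loose plunger: steel cylinder 24 mm across, 74 mm tall, about 0.22 kg, standing upright on the bench; a fork groove (14 mm across) runs round it 55 to 63 mm above its foot, with a 24 mm collar above. Origin at the centre of its foot, z up along it. Fully home it stands 28 mm proud of the solenoid's mouth.
- keyhole (a point): Centre of the keyhole at the flat top of the key switch's chromed bezel (41 mm across), 80 mm above the bench; it does not turn. Keyhole: 16.5 mm long along this point's x, 6 mm wide along y, with a funnel 2.5 mm wider each side at the top, 3 mm deep. Axes as the test set's. A key turns only when fully in (within 2 mm) and cannot be pulled out while turned.
- keyway (a point): Point inside the lock, on its axis, 20 mm below the keyhole, where two sticky pins reach into the keyway from its two narrow ends. They rub on the blade's edges over about the last 15 mm of its way in: a straight push may need 15 N, and small shifts of the key along its width (x) or a little rocking free them with less.
- lock_plug (a joint): Angle of the lock's plug: 0 at rest (slot along the test set's x), growing clockwise from above; a quarter turn, 1.57, points the key at the green mark on the right; end stop 1.75. The return spring resists with 0.03 N m at rest, 0.08 N m at a quarter turn. The key has about 8 degrees (0.13 rad) of play in the plug, which lags behind it by that much.
- red_key: The key to use. Red head 32 mm wide (x), 10 mm thick (y), 34 mm tall (grip across y); below it a neck 8 mm long, then a flat blade 14 x 4 mm (x, y), same both ways round, tapered at its end 32 mm below the head. Origin at the centre of the head's underside, z up. 45 g. It stands blade down in the key block, head on the block. Fully in the switch, its origin meets keyhole.
- key_block: Fixed wooden key block, plinth 178 x 68 mm, top 160 x 50 mm at 44 mm above the bench; three slots 52 mm apart along its x, the middle one at its centre; which key is where varies. Origin at the centre of its underside.
- black_key: A key of the same shape with a black head, in the key block: to be left there.
- yellow_key: A key of the same shape with a yellow head, in the key block: to be left there.
- grease_tin: Bystander: brown grease tin, 68 mm across, 58 mm tall. Origin at the centre of its underside.
- bearing: Bystander: ball bearing lying flat, 62 mm across, 16 mm high. Origin at the centre of its underside.
- masking_tape: Bystander: roll of masking tape lying flat, 100 mm across, 25 mm high. Origin at the centre of its underside.
There are look-alikes about, which are no part of the job. Of the things like the plunger, leave any that is orange; of the rest the larger one is meant.

How it is judged:
By the outcome, as a careful person would: the job done as asked, in the order asked, and still so for the second after the job is handed in, while the arm keeps its last pose, push and grip.
It also fails if it takes over 70 s, if anything falls off the work surface, if the arm or the gripper's body presses on something with over 40 N, if the wrist force passes 120 N, or if a joint passes its speed limit or range.

## Working session

There is one attempt and no reset: what is moved stays moved. The work goes in short steps, Python scripts to look and compute and a tool call to move; the robot and the scene stay as the last step left them, time stands still between calls to the robot, and variables do not carry over. Pictures are saved under pics/ and viewed, at most 10 in all, crops included, and the job is handed in when it is done.

Besides the shell and the picture viewer there is one more tool, called after ">>>" as name(argument=value, ...) on one line, values as JSON. carry_out: Moves the arm, as the interface text tells. Its arguments: {"type":"object","properties":{"motion":{"type":"string"}},"required":["motion"]}

```bash
mkdir -p pics; ls; cat > h.py <<'E'
import numpy as np, cv2, pickle
from bench import readout, imaging, robot
def snap(n):
    s=imaging.snapshot(n); return s
def K(s): return np.array([[s['fx'],0,s['cx']],[0,s['fy'],s['cy']],[0,0,1.]])
def ray(s,u,v):
    p=cv2.undistortPoints(np.array([[[u,v]]],float),K(s),np.array(s['dist_coeffs'],float))[0,0]
    R=np.array(s['R']);t=np.array(s['t'])
    return -R.T@t, R.T@np.array([p[0],p[1],1])
def at_z(s,u,v,z):
    o,d=ray(s,u,v); return o+d*(z-o[2])/d[2]
def proj(s,P):
    R=np.array(s['R']);t=np.array(s['t'],float)
    return cv2.projectPoints(np.array(P,float).reshape(-1,1,3),cv2.Rodrigues(R)[0],t,K(s),np.array(s['dist_coeffs'],float))[0].reshape(-1,2)
def save(img,f,k=1):
    cv2.imwrite('pics/'+f,cv2.resize(img[:,:,::-1],None,fx=k,fy=k,interpolation=cv2.INTER_CUBIC))
E
python3 - <<'E'
from h import *
a=snap('top');b=snap('side');pickle.dump((a,b),open('s0.pkl','wb'))
save(a['pixels'],'top0.png',1.5);save(b['pixels'],'side0.png',1.5)
for s in(a,b):print(-np.array(s['R']).T@s['t'],s['fx'],s['R'])
o=readout.get_obs();print(o['tool_pos'],o['ee_rot'],o['time'],o['width'],robot.hold_point_z)
E
```

```text
pics
[0.33574549 0.08401776 1.72418441] 469.1484905973417 [[-0.02059918 -0.99978596  0.00192376]
 [-0.99218552  0.02020567 -0.12312445]
 [ 0.12305923 -0.00444499 -0.99238937]]
[0.0093486  0.89440621 0.58168724] 367.84391312055055 [[-0.83278163 -0.55301983  0.02537381]
 [-0.26499812  0.35797528 -0.89533776]
 [ 0.48605633 -0.75234485 -0.44466445]]
[ 0.15388048 -0.52743113  0.16671927] [-3.13960199e+00 -1.66528292e-04  2.83799803e-01] 0.1 0.09414030520161808 0.0188
```

View pics/top0.png

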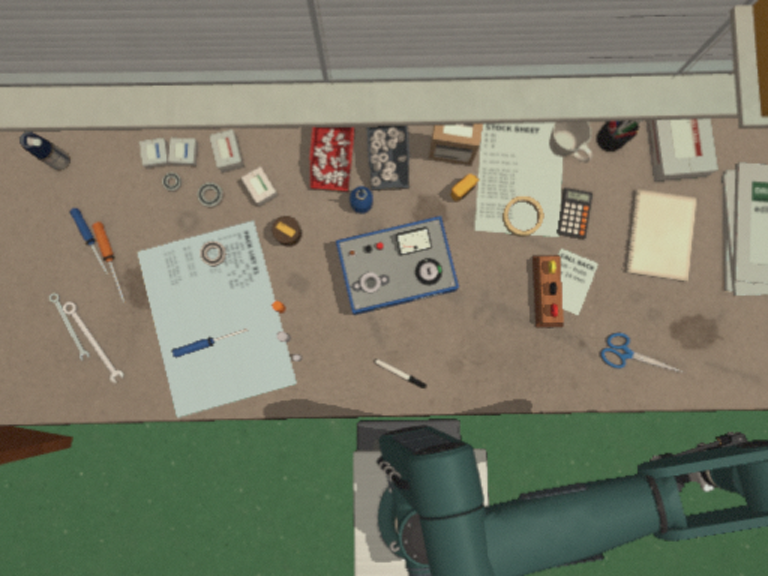

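View pics/side0.png

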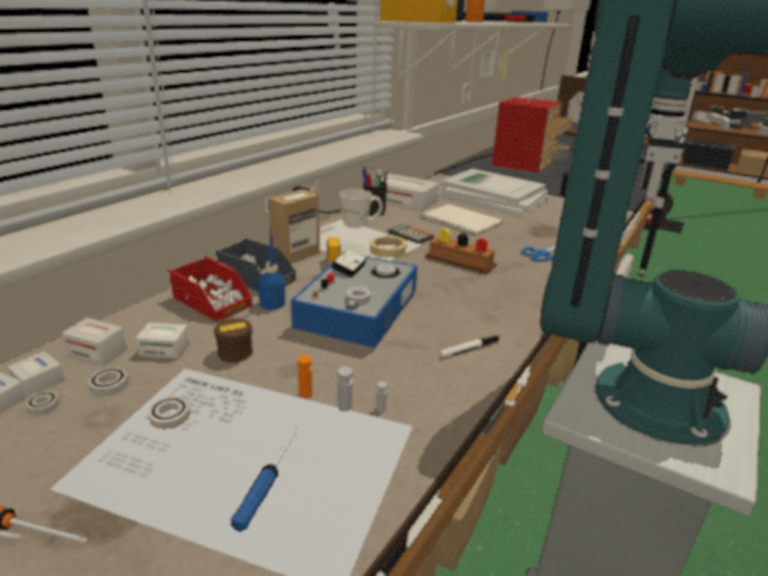

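Top picture at 1.5x: there are three plunger-like cylinders, orange (278,307), larger steel (282,337) and smaller steel (295,357). In the side view they are at (305,377), (345,390) and (381,397). The larger bare-steel one fits the description, because orange is excluded and it is the bigger of the other two. The test set is at about (397,265), with the solenoid at (371,282) and the switch at (429,271). The block's red key is at (554,310), nearest the robot. I'll confirm with an enlarged crop.

```bash
python3 - <<'E'
from h import *
a,b=pickle.load(open('s0.pkl','rb'))
A=a['pixels'];B=b['pixels']
r=lambda im,x,y,w,h,W,H:cv2.resize(im[y:y+h,x:x+w],(W,H),interpolation=cv2.INTER_CUBIC)
top=np.hstack([r(A,170,190,40,60,200,300),r(A,220,140,90,75,360,300),r(A,345,165,40,60,200,300)])
bot=np.hstack([r(B,190,225,80,60,400,300),r(B,190,160,96,80,360,300)])
save(np.vstack([top,bot]),'crop0.png')
# test set panel: blue mask
hsv=cv2.cvtColor(A,cv2.COLOR_RGB2HSV)
for n,lo,hi,(x,y,w,h) in [('red',(0,150,100),(6,255,255),(345,165,40,60)),('yel',(22,150,100),(35,255,255),(345,165,40,60)),('orange',(5,150,120),(20,255,255),(170,190,40,40))]:
    m=cv2.inRange(hsv[y:y+h,x:x+w],lo,hi);v,u=np.nonzero(m);print(n,len(u),u.mean()+x,v.mean()+y)
print('plg',at_z(a,188.3,224.5,.074),'sol',at_z(a,247.5,188,.086),'sw',at_z(a,286,180.5,.08),'redk',at_z(a,369,206.5,.078),'yel',at_z(a,368,178,.078))
E
```

```text
red 33 369.42424242424244 206.4848484848485
yel 30 367.73333333333335 177.26666666666668
orange 41 185.5121951219512 203.9268292682927
plg [0.42122745 0.31722398 0.074     ] sol [0.5445067  0.10712988 0.086     ] sw [ 0.56925345 -0.0295257   0.08      ] redk [ 0.4713045  -0.31846106  0.078     ] yel [ 0.57251574 -0.32002143  0.078     ]
```

View pics/crop0.png

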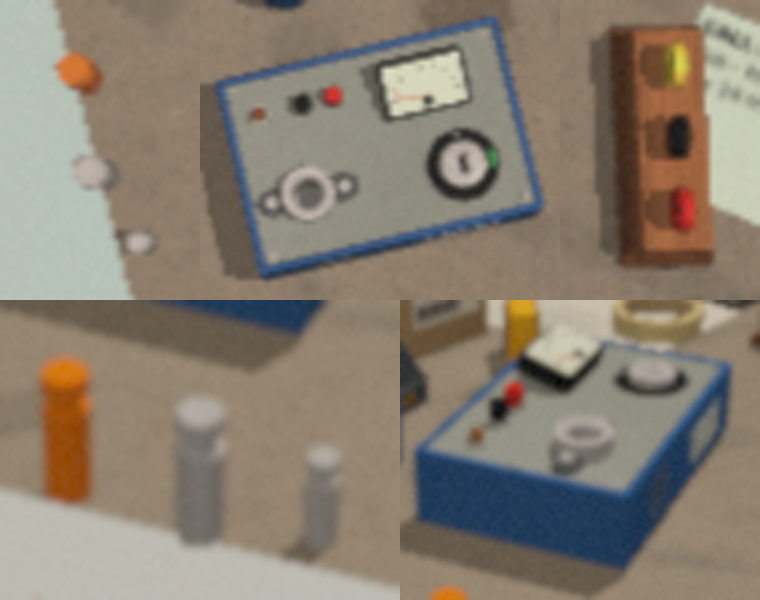

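The crop confirms it: the plunger is the larger plain-steel cylinder in the middle (crop (95,170) from the top, (200,470) from the side). The orange one and the thinner steel one stay. I'll fly over the key block, test set and plunger with the wrist camera to measure them.

>>> carry_out(motion="0.227 -0.09 -0.114 0 0 0 1;0.227 -0.09 -0.114 0 0 0 1;0.227 -0.09 -0.114 0 0 0 1;0.227 -0.09 -0.114 0 0 0 1;0.227 -0.09 -0.114 0 0 0 1;0.227 -0.09 -0.114 0 0 0 1;0.227 -0.09 -0.114 0 0 0 1;0 0 0 0 0 0 1;0 0 0 0 0 0 1")

```text
time: 1.23
tool_pos: [0.4233, -0.3182, 0.3264]
ee_rot: [-3.141, 0.001, 0.284]
wrist_force: [0.1, 0.2, -0.8]
width: 0.0938
finger_force: 0.0
```

```bash
python3 - <<'E'
from h import *
a=snap('wrist');o=readout.get_obs();pickle.dump((a,o),open('w1.pkl','wb'));save(a['pixels'],'w1.png')
R=np.array(a['R']);print(o['tool_pos'],o['ee_rot'],o['joint_positions'],-R.T@a['t'],R[2],R[0],a['fx'])
print(proj(a,[[.4713,-.3185,.078],[.5725,-.32,.078],[.544,.107,.086],[.569,-.03,.08]]))
E
```

```text
[ 0.42286096 -0.31852216  0.32612283] [-3.14001103e+00  1.67398327e-03  2.82592684e-01] [-7.52232754e-01  6.75179991e-02  1.07919698e+00 -6.93620924e-04
  1.99709228e+00  5.35686099e-01] [ 0.49867408 -0.29731672  0.54280194] [-0.26095657 -0.07467538 -0.96245792] [ 0.2795487  -0.96013063 -0.00130078] 319.5306757985127
[[261.27304293 131.53838772]
 [284.1312975   57.46621968]
 [-61.91835911 -31.73628166]
 [ 62.13838225 -12.55934029]]
```

View pics/w1.png

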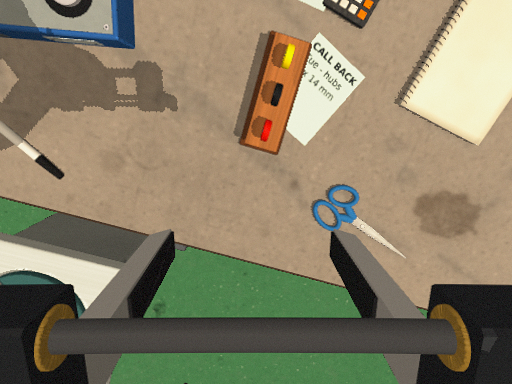

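The key block is at (275,93), with yellow (288,55), black (276,94) and red (265,129). That matches the projection of my top-view estimate. Next is the test set.

>>> carry_out(motion="0.12 -0.22 0.07 0 0 0 1;0.12 -0.22 0.07 0 0 0 1;0.12 -0.22 0.07 0 0 0 1;0.12 -0.22 0.07 0 0 0 1;0.12 -0.22 0.07 0 0 0 1;0.12 -0.22 0.07 0 0 0 1;0.12 -0.22 0.07 0 0 0 1;0 0 0 0 0 0 1;0 0 0 0 0 0 1")

```text
time: 2.4
tool_pos: [0.4983, 0.0232, 0.2288]
ee_rot: [3.141, 0.001, 0.282]
wrist_force: [-0.0, 0.3, -0.2]
width: 0.0943
finger_force: 0.0
```

```bash
python3 - <<'E'
from h import *
a=snap('wrist');o=readout.get_obs();pickle.dump((a,o),open('w2.pkl','wb'));save(a['pixels'],'w2.png',1.5)
print(o['tool_pos'],o['ee_rot'])
print(proj(a,[[.5445,.107,.086],[.569,-.03,.08]])*1.5)
w,o=pickle.load(open('w1.pkl','rb'));hsv=cv2.cvtColor(w['pixels'],cv2.COLOR_RGB2HSV)
for n,lo,hi in [('red',(0,180,60),(5,255,255)),('yel',(22,150,60),(35,255,255)),('black',(0,0,0),(180,255,45))]:
    m=cv2.inRange(hsv,lo,hi);m[:30]=0;m[155:]=0;m[:,:235]=0;m[:,315:]=0
    v,u=np.nonzero(m);r=cv2.minAreaRect(np.c_[u,v].astype(np.float32));print(n,len(u),u.mean(),v.mean(),r,at_z(w,*r[0],.07))
    for p in cv2.boxPoints(r):print('   ',p,at_z(w,*p,.078),at_z(w,*p,.044))
E
```

```text
[0.4986162  0.02292246 0.2292982 ] [3.14090771e+00 4.62045958e-04 2.81287624e-01]
[[283.62773884 177.00673771]
 [471.85101589 196.93382964]]
red 146 265.8904109589041 129.93835616438355 ((265.8678894042969, 129.96226501464844), (7.1427483558654785, 20.878803253173828), 15.945395469665527) [ 0.4748252  -0.32461011  0.07      ]
    [259.566   139.01888] [ 0.46055395 -0.3191686   0.078     ] [ 0.45776548 -0.32076705  0.044     ]
    [265.30185 118.9434 ] [ 0.48952643 -0.31895789  0.078     ] [ 0.48885728 -0.32054093  0.044     ]
    [272.16977  120.905655] [ 0.4896652  -0.32905008  0.078     ] [ 0.48900621 -0.33137136  0.044     ]
    [266.43393 140.98114] [ 0.46064763 -0.32943968  0.078     ] [ 0.45786602 -0.33178946  0.044     ]
yel 199 287.89447236180905 56.08040201005025 ((287.8500061035156, 55.95000457763672), (8.538147926330566, 24.66576385498047), 18.43494987487793) [ 0.57695917 -0.32465899  0.07      ]
    [279.90002  66.3    ] [ 0.56056473 -0.31788189  0.078     ] [ 0.565092   -0.31938622  0.044     ]
    [287.7       42.900005] [ 0.59052415 -0.31910353  0.078     ] [ 0.59724293 -0.32069722  0.044     ]
    [295.8       45.600006] [ 0.5904185  -0.33039888  0.078     ] [ 0.59712955 -0.33281882  0.044     ]
    [288.  69.] [ 0.5603927  -0.32940456  0.078     ] [ 0.56490739 -0.33175177  0.044     ]
black 142 276.40140845070425 94.41549295774648 ((276.4495544433594, 94.33486938476562), (6.609001159667969, 21.83843994140625), 16.699243545532227) [ 0.52568682 -0.32463091  0.07      ]
    [270.14682 103.84405] [ 0.51084774 -0.3195157   0.078     ] [ 0.51173823 -0.32113954  0.044     ]
    [276.42203  82.92661] [ 0.53927976 -0.31969478  0.078     ] [ 0.54225004 -0.32133173  0.044     ]
    [282.7523   84.82569] [ 0.53936454 -0.32874578  0.078     ] [ 0.54234103 -0.3310448   0.044     ]
    [276.47708  105.743126] [ 0.5108902  -0.32873218  0.078     ] [ 0.5117838  -0.33103021  0.044     ]
```

View pics/w2.png

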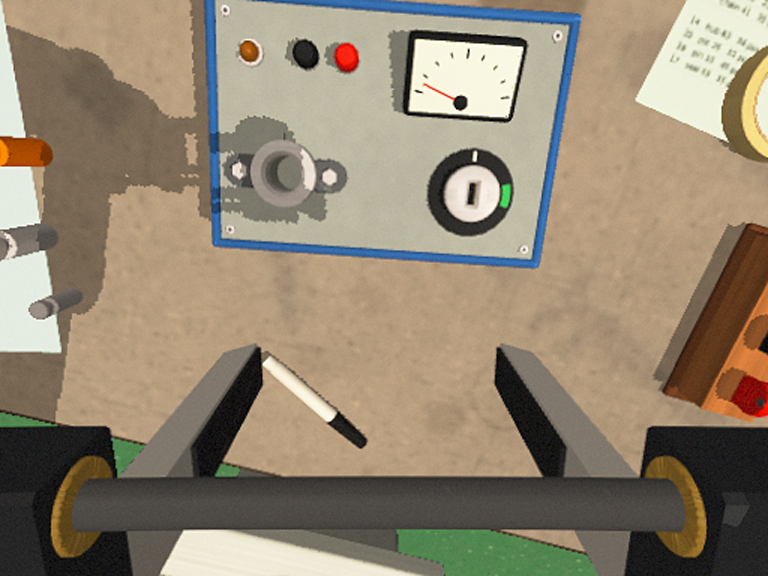

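In the wrist view (1.5x), the solenoid bore is at (287,172), the key switch slot at (472,194) and the green mark to its right at (506,195). The marker pen lies in front of the box, and the plunger is at the left edge with its top near (5,243). I'll fit these sub-pixel next.

```bash
python3 - <<'E'
from h import *
a,o=pickle.load(open('w2.pkl','rb'))
g=cv2.cvtColor(a['pixels'],cv2.COLOR_RGB2GRAY);hsv=cv2.cvtColor(a['pixels'],cv2.COLOR_RGB2HSV)
def comp(m,u,v):
    n,l=cv2.connectedComponents(m);return (l==l[int(v),int(u)]).astype(np.uint8)
# bezel bright
bz=comp(cv2.inRange(g,150,255),305,129);c=max(cv2.findContours(bz,0,1)[0],key=cv2.contourArea);h=cv2.convexHull(c)
e=cv2.fitEllipse(h);print('bezel',e,at_z(a,*e[0],.08), len(c))
# slot
m=cv2.inRange(g,0,90);m[:115]=0;m[145:]=0;m[:,:300]=0;m[:,330:]=0
v,u=np.nonzero(m);print('slot',len(u),u.mean(),v.mean(),at_z(a,u.mean(),v.mean(),.08))
r=cv2.minAreaRect(np.c_[u,v].astype(np.float32));print(r);b=cv2.boxPoints(r);print([at_z(a,*p,.08)[:2] for p in b])
# blue outline lines: front edge, right edge, left edge
bl=cv2.inRange(hsv,(100,120,60),(125,255,255));
c=max(cv2.findContours(bl,0,1)[0],key=cv2.contourArea)[:,0]
ap=cv2.approxPolyDP(c,4,True)[:,0];print('poly',[(tuple(p),at_z(a,*map(float,p),.07)[:2].round(4)) for p in ap])
im=a['pixels'][90:160,140:350]
x=cv2.resize(im,None,fx=3.8,fy=3.8,interpolation=cv2.INTER_CUBIC)
th=np.linspace(0,6.283,60)
for cx,cy,z,rs in[(.5445,.107,.086,(.0235,.0133)),(.569,-.03,.08,(.0205,))]:
  for rr in rs:
    p=(proj(a,np.c_[cx+rr*np.cos(th),cy+rr*np.sin(th),0*th+z])-[140,90]+.5)*3.8
    cv2.polylines(x,[p.astype(np.int32)],True,(255,0,0),1)
save(x,'crop2.png')
E
```

```text
bezel ((314.5080261230469, 128.66799926757812), (35.77204513549805, 37.895347595214844), 35.98077392578125) [ 0.57168713 -0.02898783  0.08      ] 103
slot 79 314.9873417721519 131.0632911392405 [ 0.56936285 -0.03036861  0.08      ]
((314.5, 129.5), (29.0, 29.0), 90.0)
[array([ 0.58118939, -0.00874861]), array([ 0.5899693, -0.0394319]), array([ 0.56018881, -0.0503031 ]), array([ 0.55115528, -0.01884808])]
poly [((np.int32(137), np.int32(0)), array([0.6421, 0.1867])), ((np.int32(143), np.int32(163)), array([0.4778, 0.1502])), ((np.int32(358), np.int32(177)), array([ 0.5326, -0.0994])), ((np.int32(385), np.int32(9)), array([ 0.7051, -0.0606])), ((np.int32(172), np.int32(0)), array([0.6524, 0.1525])), ((np.int32(380), np.int32(16)), array([ 0.6978, -0.0582])), ((np.int32(355), np.int32(172)), array([ 0.5372, -0.0938])), ((np.int32(147), np.int32(159)), array([0.4838, 0.1466])), ((np.int32(142), np.int32(0)), array([0.6436, 0.1818]))]
```

View pics/crop2.png

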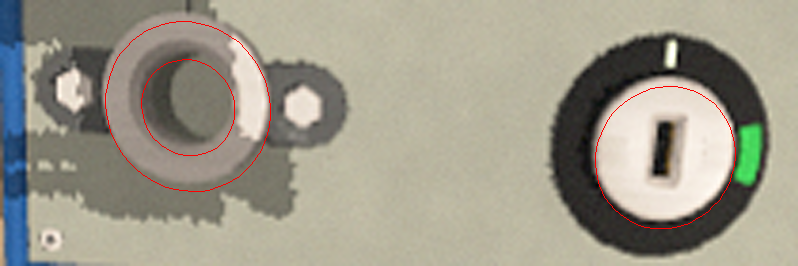

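>>> carry_out(motion="-0.05 -0.28 0.03 0 0 0 0.5;-0.05 -0.28 0.03 0 0 0 0.5;-0.05 -0.28 0.03 0 0 0 0.5;-0.05 -0.28 0.03 0 0 0 0.5;-0.05 -0.28 0.03 0 0 0 0.5;0 0 0 0 0 0 0.5;0 0 0 0 0 0 0.5")

```text
time: 3.32
tool_pos: [0.3734, 0.2782, 0.1998]
ee_rot: [3.141, -0.001, 0.282]
wrist_force: [-0.6, -0.6, -0.7]
width: 0.0472
finger_force: 0.0
```

```bash
python3 - <<'E'
from h import *
a=snap('wrist');o=readout.get_obs();pickle.dump((a,o),open('w3.pkl','wb'))
print(o['tool_pos'],o['ee_rot'],o['joint_positions'])
x=cv2.resize(a['pixels'],None,fx=1.5,fy=1.5,interpolation=cv2.INTER_CUBIC)
th=np.linspace(0,6.283,60)
for z in (0,.074):
    p=proj(a,np.c_[.421+.012*np.cos(th),.317+.012*np.sin(th),0*th+z])*1.5+.5
    cv2.polylines(x,[p.astype(np.int32)],True,(255,0,0),1)
t=o['tool_pos'];print(proj(a,[t])*1.5)
save(x,'w3.png')
E
```

```text
[0.37366559 0.27789933 0.19981536] [ 3.14092628e+00 -1.03031647e-03  2.80877793e-01] [ 5.18366905e-01 -1.06637508e-01  1.49999466e+00 -9.04128987e-04
  1.74739081e+00  1.80812657e+00]
[[377.08125442 331.62545051]]
```

View pics/w3.png

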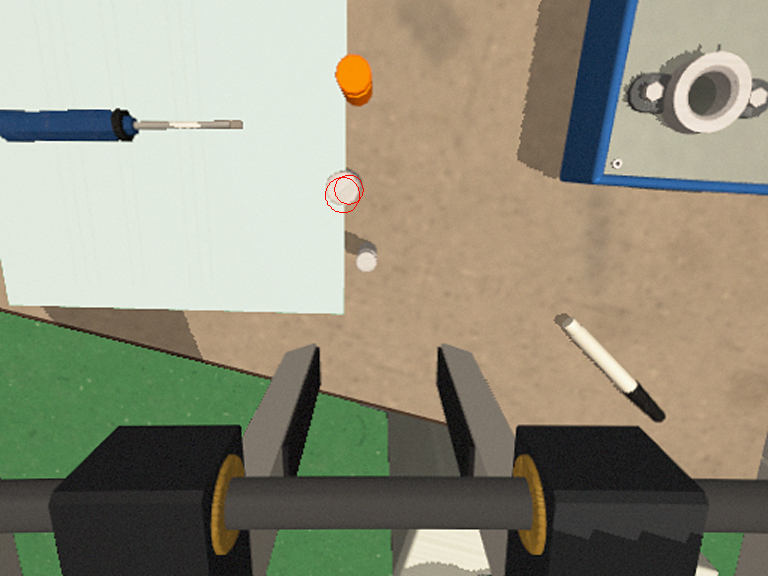

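The plunger top shows at about (344,188) at 1.5x. My predicted ring sits about 6 px low, and the solenoid ring is lit at (710,92). I'll refine both with a projected-circle edge fit.

```bash
cat >> h.py <<'E'
def circfit(s,x0,y0,z,r,span=.006,sign=1):
    """search centre maximising |radial gradient| along the projected circle"""
    g=cv2.cvtColor(s['pixels'],cv2.COLOR_RGB2GRAY).astype(np.float32);g=cv2.GaussianBlur(g,(0,0),.7)
    th=np.linspace(0,2*np.pi,90,endpoint=False);best=[]
    def samp(x,y,rr):
        p=proj(s,np.c_[x+rr*np.cos(th),y+rr*np.sin(th),0*th+z]).astype(np.float32)
        return cv2.remap(g,p[:,:1],p[:,1:],cv2.INTER_LINEAR)[:,0]
    for dx in np.arange(-span,span+1e-9,.0004):
        for dy in np.arange(-span,span+1e-9,.0004):
            d=samp(x0+dx,y0+dy,r-.001)-samp(x0+dx,y0+dy,r+.001)
            best.append((np.clip(np.abs(d),0,25).mean(),x0+dx,y0+dy))
    best.sort(reverse=True);b=np.array(best[:6]);return b[:,0].max().round(1),b[:,1:].mean(0).round(4),b[:,1:].std(0).round(4)
E
python3 - <<'E'
from h import *
a2,_=pickle.load(open('w2.pkl','rb'));a3,_=pickle.load(open('w3.pkl','rb'))
for r in(.012,):print('plg',circfit(a3,.425,.317,.074,r))
for n,a in(('w2',a2),('w3',a3)):
    for r in(.0235,.0161,.0133):print(n,'sol',r,circfit(a,.543,.107,.086,r))
print('bez',circfit(a2,.571,-.03,.08,.0205))
E
```

```text
plg (np.float64(22.4), array([0.4254, 0.3188]), array([0.0003, 0.0002]))
w2 sol 0.0235 (np.float64(23.2), array([0.5467, 0.1085]), array([0.0003, 0.0003]))
w2 sol 0.0161 (np.float64(19.2), array([0.5468, 0.1086]), array([0.0002, 0.0003]))
w2 sol 0.0133 (np.float64(22.3), array([0.5478, 0.1076]), array([0.0003, 0.0002]))
w3 sol 0.0235 (np.float64(24.9), array([0.5464, 0.1095]), array([0.0004, 0.0002]))
w3 sol 0.0161 (np.float64(25.0), array([0.5465, 0.1087]), array([0.0003, 0.0003]))
w3 sol 0.0133 (np.float64(25.0), array([0.5464, 0.111 ]), array([0.0002, 0.0003]))
bez (np.float64(25.0), array([ 0.5723, -0.0285]), array([0.0001, 0.0006]))
```

>>> carry_out(motion="0.152 -0.0625 0 0 0 0 0.5;0.152 -0.0625 0 0 0 0 0.5;0 0 0.18 0 0 0 0.5;0 0 0.18 0 0 0 0.5;0 0 0.18 0 0 0 0.5;0 0 0.18 0 0 0 0.5;0 0 0.03 0 0 0 0.5;0 0 0 0 0 0 0.5;0 0 0 0 0 0 0.5")

```text
time: 4.5
tool_pos: [0.4256, 0.3208, 0.0516]
ee_rot: [-3.141, -0.004, 0.283]
wrist_force: [0.0, 0.4, 0.8]
width: 0.047
finger_force: 0.0
```

>>> carry_out(motion="0 0 0 0 0 0 0;0 0 0 0 0 0 0;0 0 0 0 0 0 0;0 0 0 0 0 0 0;0 0 -0.1 0 0 0 0;0 0 -0.2 0 0 0 0;0 0 -0.2 0 0 0 0;0 0 0 0 0 0 0;0 0 0 0 0 0 0")

```text
time: 5.62
tool_pos: [0.4233, 0.3202, 0.1483]
ee_rot: [3.141, 0.001, 0.284]
wrist_force: [0.5, -0.5, -1.0]
width: 0.0003
finger_force: 0.0
```

```bash
python3 - <<'E'
from h import *
a=snap('wrist');o=readout.get_obs();pickle.dump((a,o),open('w4.pkl','wb'))
t=o['tool_pos'];print(t,o['ee_rot'],o['width'],o['finger_force'],o['wrist_force'])
z=t[2]-.0516+.074
print(circfit(a,t[0],t[1],z,.012,.006))
save(a['pixels'][150:300,150:350],'w4.png',3)
E
```

```text
[0.42290252 0.31995833 0.14746449] [3.14068995e+00 3.04856290e-03 2.83893039e-01] 0.0004922756304502731 0.0 [0.63189637 0.3402659  0.84849608]
(np.float64(11.9), array([0.4182, 0.3148]), array([0.0003, 0.0003]))
```

View pics/w4.png

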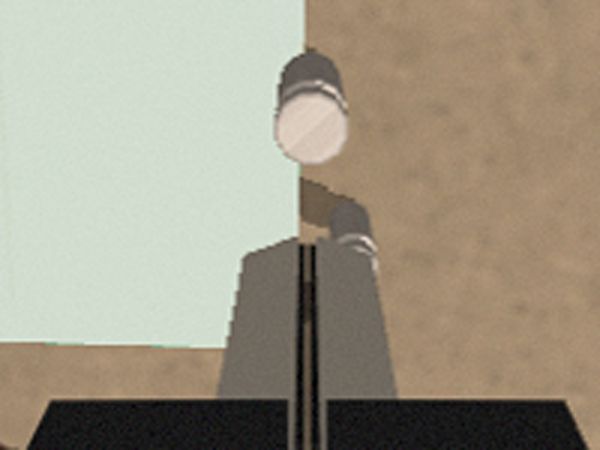

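```bash
python3 - <<'E'
from h import *
a,o=pickle.load(open('w4.pkl','rb'));R=np.array(a['R']);c=-R.T@a['t']
print('cam',c,'tcp',o['tool_pos'],'rel',c-o['tool_pos'],R[2])
p=at_z(a,150+312/3,150+125/3,.074);print(p,circfit(a,p[0],p[1],.074,.012,.006))
for f in('w1','w2','w3'):
    b,ob=pickle.load(open(f+'.pkl','rb'));Rb=np.array(b['R']);print(f,-Rb.T@b['t']-ob['tool_pos'],Rb[2])
# proj closed tip
print(proj(a,[o['tool_pos']]), 'tip seen',150+308/3,150+240/3)
t=snap('top');s=snap('side');pickle.dump((t,s),open('s4.pkl','wb'))
print(circfit(t,p[0],p[1],.074,.012,.012))
for z,q in((.074,(.4254,.3188)),(.074,p[:2]),(0,p[:2])):print(z,q,proj(s,[[*q,z]])*1.5,proj(t,[[*q,z]]))
s0=pickle.load(open('s0.pkl','rb'))[1]
d=cv2.absdiff(s['pixels'],s0['pixels'])[225:285,190:270].max(2);print('side diff around cylinders',(d>40).sum())
E
```

```text
cam [0.49858052 0.34144171 0.36467292] tcp [0.42290252 0.31995833 0.14746449] rel [0.075678   0.02148338 0.21720843] [-0.26054329 -0.07606137 -0.96246136]
[0.42664923 0.31843055 0.074     ] (np.float64(24.1), array([0.4252, 0.3192]), array([0.0002, 0.0003]))
w1 [0.07581312 0.02120544 0.21667911] [-0.26095657 -0.07467538 -0.96245792]
w2 [0.07502942 0.02140138 0.21590101] [-0.26070448 -0.07560268 -0.96245385]
w3 [0.0745154  0.02125546 0.21656426] [-0.25833324 -0.07527031 -0.96311906]
[[251.15149684 221.54395045]] tip seen 252.66666666666669 230.0
(np.float64(6.3), array([0.4148, 0.33  ]), array([0.0002, 0.0004]))
0.074 (0.4254, 0.3188) [[345.79245721 369.31119863]] [[187.84749163 223.31820561]]
0.074 [0.42664923 0.31843055] [[345.28465605 368.92445376]] [[187.95230756 222.95942568]]
0 [0.42664923 0.31843055] [[345.13839715 406.37837733]] [[190.82795304 224.0120379 ]]
side diff around cylinders 0
```

The picture shows the plunger still standing untouched at crop (312,125), with the fingers shut and empty. They had not closed before the lift. I'll retry: reopen, descend, and wait until the width reads about 24 mm.

>>> carry_out(motion="0.01 0.007 0 0 0 0 0.5;0 0 0 0 0 0 0.5;0 0 0 0 0 0 0.5;0 0 0 0 0 0 0.5;0 0 0 0 0 0 0.5;0 0 0 0 0 0 0.5")

```text
time: 6.52
tool_pos: [0.4261, 0.3197, 0.1494]
ee_rot: [3.142, -0.0, 0.284]
wrist_force: [-0.0, 0.2, 0.1]
width: 0.0469
finger_force: 0.0
```

>>> carry_out(motion="0 0 0.16 0 0 0 0.5;0 0 0.16 0 0 0 0.5;0 0 0.16 0 0 0 0.5;0 0 0 0 0 0 0;0 0 0 0 0 0 0;0 0 0 0 0 0 0;0 0 0 0 0 0 0;0 0 0 0 0 0 0;0 0 0 0 0 0 0")

```text
time: 7.65
tool_pos: [0.4262, 0.3197, 0.0536]
ee_rot: [-3.142, -0.0, 0.284]
wrist_force: [-0.1, 0.3, 0.6]
width: 0.0004
finger_force: 0.0
```

The fingers shut fully again with nothing between them. I need to look at the real geometry at this pose before doing anything else.

```bash
python3 - <<'E'
from h import *
a=snap('wrist');s=snap('side');t=snap('top');o=readout.get_obs();pickle.dump((a,s,t,o),open('w5.pkl','wb'))
tp=o['tool_pos'];print(tp,o['width'],o['joint_positions'])
for n,c in(('wrist',a),('side',s),('top',t)):print(n,proj(c,[tp,[.4252,.3192,.074],[.4252,.3192,0]]).round(1).tolist())
r=lambda im,x,y,w,h,W,H:cv2.resize(im[y:y+h,x:x+w],(W,H),interpolation=cv2.INTER_CUBIC)
print('p',circfit(a,.4252,.3192,.074,.012,.006))
save(np.hstack([r(s['pixels'],170,150,120,135,480,540),r(a['pixels'],210,150,80,135,320,540)]),'w5.png')
E
```

```text
[0.42610038 0.31963558 0.05331895] 0.00018533559968949545 [ 5.37228710e-01  1.00067609e-01  1.58637761e+00 -1.32978557e-04
  1.45526441e+00  1.82424823e+00]
wrist [[251.0, 221.4], [251.2, 233.5], [251.4, 201.9]]
side [[230.0, 253.5], [230.5, 246.3], [230.4, 271.3]]
top [[188.4, 223.4], [187.7, 223.4], [190.6, 224.4]]
p (np.float64(16.0), array([0.4308, 0.3206]), array([0.0003, 0.0002]))
```

View pics/w5.png

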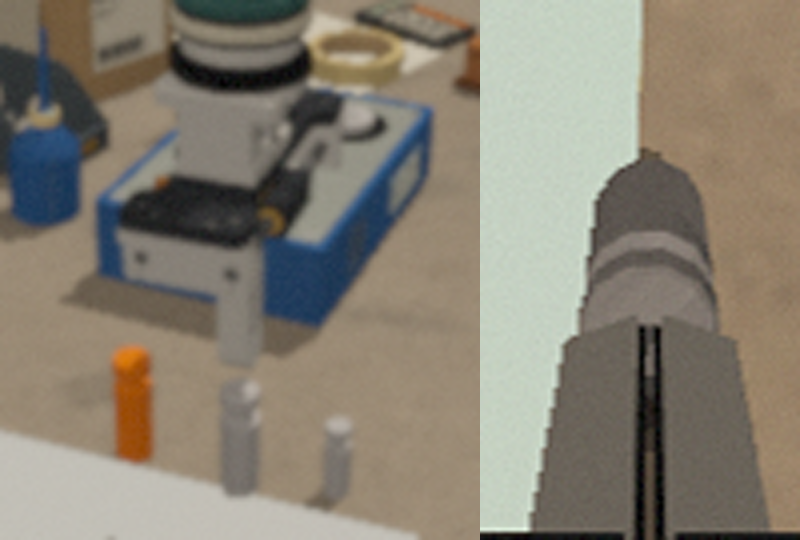

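This explains the miss. In the side crop the finger tips end at (240,362), above the plunger top at (240,382). In the wrist view the open tips sit at a depth of 0.192 m, against 0.230 m for the stated TCP. So the real tips end about 37 mm short of the reported TCP, and I need to go that much lower. I'll check this offset numerically first.

```bash
python3 - <<'E'
from h import *
a,s,t,o=pickle.load(open('w5.pkl','rb'))
tp=o['tool_pos'];y=.284;X=np.array([np.cos(y),np.sin(y),0])
for d in(0,.02,.03,.037,.045):
    c=tp+[0,0,d];print(d,'wrist',proj(a,[c,c+X*.008,c-X*.008]).round(1).tolist(),'side',proj(s,[c,c+X*.008,c-X*.008]).round(1).tolist())
o1,d1=ray(a,252.6,230);o2,d2=ray(s,230,240.5)
k=np.linalg.lstsq(np.c_[d1,-d2],o2-o1,rcond=None)[0];print('tri',o1+k[0]*d1,o2+k[1]*d2,'tcp',tp)
E
```

```text
0 wrist [[251.0, 221.4], [251.0, 210.8], [251.1, 231.8]] side [[230.0, 253.5], [226.9, 252.8], [233.2, 254.1]]
0.02 wrist [[251.0, 231.7], [250.9, 220.2], [251.0, 242.9]] side [[230.1, 246.5], [226.9, 245.8], [233.3, 247.2]]
0.03 wrist [[250.9, 237.6], [250.9, 225.6], [250.9, 249.3]] side [[230.1, 243.0], [226.9, 242.3], [233.3, 243.7]]
0.037 wrist [[250.9, 242.0], [250.8, 229.7], [250.9, 254.1]] side [[230.1, 240.5], [226.9, 239.8], [233.4, 241.2]]
0.045 wrist [[250.8, 247.6], [250.8, 234.8], [250.8, 260.1]] side [[230.1, 237.6], [226.9, 237.0], [233.4, 238.3]]
tri [0.43215561 0.32029631 0.08569126] [0.42875405 0.31636795 0.08739899] tcp [0.42610038 0.31963558 0.05331895]
```

The two views agree on 37 mm (wrist row 229.7 against 230 seen, side row 240.5 against 240.5 seen). For tips at z = 0.050 I need TCP z of about 0.013.

>>> carry_out(motion="0 0 0 0 0 0 0.5;0 0 0 0 0 0 0.5;0 0 0 0 0 0 0.5;0 0 0 0 0 0 0.5;0 0 0 0 0 0 0.5;0 0 0 0 0 0 0.5;0 0 0.1 0 0 0 0.5;0 0 0.1 0 0 0 0.5;0 0 0 0 0 0 0.5")

```text
time: 8.93
tool_pos: [0.4246, 0.3188, 0.0115]
ee_rot: [3.14, 0.004, 0.284]
wrist_force: [-0.4, -0.0, 0.6]
width: 0.0469
finger_force: 0.0
```

>>> carry_out(motion="0 0 0 0 0 0 0;0 0 0 0 0 0 0;0 0 0 0 0 0 0;0 0 0 0 0 0 0;0 0 0 0 0 0 0")

```text
time: 9.55
tool_pos: [0.4268, 0.32, 0.0143]
ee_rot: [-3.141, -0.002, 0.284]
wrist_force: [-0.1, -0.5, 4.4]
width: 0.0232
finger_force: 30.0
```

>>> carry_out(motion="0 0 -0.1 0 0 0 0;0 0 -0.2 0 0 0 0;0 0 -0.22 0 0 0 0;0.0576 0.236 0 0 0 0 0;0.0576 0.236 0 0 0 0 0;0.0576 0.236 0 0 0 0 0;0.0576 0.236 0 0 0 0 0;0.0576 0.236 0 0 0 0 0;0 0 0 0 0 0 0;0 0 0 0 0 0 0")

```text
time: 10.8
tool_pos: [0.5467, 0.1094, 0.1162]
ee_rot: [-3.14, 0.002, 0.283]
wrist_force: [0.4, -0.6, -2.7]
width: 0.0228
finger_force: 30.0
```

```bash
python3 - <<'E'
from h import *
a=snap('wrist');s=snap('side');t=snap('top');obs=[readout.get_obs()]
pickle.dump((a,s,t,obs[0]),open('w6.pkl','wb'))
o=obs[0];print(o['tool_pos'],o['ee_rot'],o['width'],o['finger_force'],o['wrist_force'])
p=np.array([.5466,.1088]);zt=o['tool_pos'][2]+.037-.050+.074
for z in(zt,):
  for dz in(-.004,0,.004):print('plunger top',z+dz,circfit(a,*p,z+dz,.012,.006))
for r in(.0235,.0161):print('sol',circfit(a,*p,.086,r,.006))
E
```

```text
[0.54676317 0.11037263 0.1170401 ] [-3.14119593e+00  7.23119182e-04  2.85519453e-01] 0.022648488006520986 29.990309709137364 [ 2.75392716e-03 -7.60996286e-02 -3.06166093e+00]
plunger top 0.17404010033259915 (np.float64(22.9), array([0.5451, 0.1084]), array([0.0004, 0.0004]))
plunger top 0.17804010033259915 (np.float64(22.6), array([0.5473, 0.1089]), array([0.0008, 0.0003]))
plunger top 0.18204010033259915 (np.float64(22.4), array([0.5512, 0.1094]), array([0.0002, 0.0004]))
sol (np.float64(22.9), array([0.5471, 0.1088]), array([0.0003, 0.0003]))
sol (np.float64(20.8), array([0.5463, 0.1084]), array([0.0003, 0.0003]))
```

>>> carry_out(motion="0 0 0.06 0 0 0 0;0 0 0.03 0 0 0 0;0 0 0.02 0 0 0 0;0 0 0.02 0 0 0 0;0 0 0 0 0 0 0")

```text
time: 11.58
tool_pos: [0.5473, 0.1092, 0.091]
ee_rot: [-3.142, 0.001, 0.284]
wrist_force: [-1.0, 0.8, -1.7]
width: 0.0229
finger_force: 30.0
```

>>> carry_out(motion="0 0 0.04 0 0 0 0;0 0 0.04 0 0 0 0;0 0 0.04 0 0 0 0;0 0 0.04 0 0 0 0;0 0 0 0 0 0 0")

```text
time: 12.2
tool_pos: [0.5469, 0.1092, 0.0582]
ee_rot: [-3.141, 0.002, 0.284]
wrist_force: [-0.0, 0.7, -2.1]
width: 0.0232
finger_force: 30.0
```

>>> carry_out(motion="0 0 0.01 0 0 0 0;0 0 0.01 0 0 0 0;0 0 0.005 0 0 0 0;0 0 0 0 0 0 0")

```text
time: 12.7
tool_pos: [0.5476, 0.1093, 0.0545]
ee_rot: [3.141, -0.0, 0.284]
wrist_force: [0.2, 0.0, -2.1]
width: 0.023
finger_force: 30.0
```

>>> carry_out(motion="0 0 0.005 0 0 0 0;0 0 0.005 0 0 0 0;0 0 0 0 0 0 0")

```text
time: 13.08
tool_pos: [0.5482, 0.1093, 0.0544]
ee_rot: [3.141, -0.002, 0.284]
wrist_force: [-2.6, 0.1, 5.5]
width: 0.023
finger_force: 30.0
```

The wrist force changed from carrying weight to +5.5 N upward, at a foot height of about 0.041, so the plunger is at the bottom. I'll release, rise, and press lightly on top with shut fingers to verify.

>>> carry_out(motion="0 0 0 0 0 0 0.45;0 0 0 0 0 0 0.45;0 0 0 0 0 0 0.45;0 0 0 0 0 0 0.45;0 0 -0.1 0 0 0 0.45;0 0 -0.15 0 0 0 0.45;0 0 0 0 0 0 0;0 0 0 0 0 0 0;0 0 0 0 0 0 0;0 0 0 0 0 0 0;0 0 0 0 0 0 0;0 0 0.05 0 0 0 0")

```text
time: 14.58
tool_pos: [0.5482, 0.1093, 0.0928]
ee_rot: [3.141, -0.002, 0.284]
wrist_force: [-0.7, 0.5, -0.2]
width: 0.0004
finger_force: 0.0
```

```bash
python3 - <<'E'
from h import *
a=snap('wrist');s=snap('side');t=snap('top');o=readout.get_obs();pickle.dump((a,s,t,o),open('w7.pkl','wb'))
print(o['tool_pos'],o['width'],o['finger_force'],o['wrist_force'])
for z in(.110,.114,.118,.124):print(z,circfit(a,.5466,.1088,z,.012,.006),circfit(s,.5466,.1088,z,.012,.006))
E
```

```text
[0.54668065 0.10915706 0.09108467] 0.0005294903763438428 0.0 [-0.87095383  0.69058198  0.2141853 ]
0.11 (np.float64(16.6), array([0.5507, 0.1093]), array([0.0004, 0.0002])) (np.float64(2.9), array([0.5482, 0.1135]), array([0.0044, 0.0014]))
0.114 (np.float64(16.6), array([0.5522, 0.1095]), array([0.0003, 0.0003])) (np.float64(4.1), array([0.5525, 0.1103]), array([0.0001, 0.0053]))
0.118 (np.float64(16.0), array([0.5526, 0.1106]), array([0.    , 0.0007])) (np.float64(4.8), array([0.5509, 0.103 ]), array([0.0005, 0.0002]))
0.124 (np.float64(14.2), array([0.5521, 0.1105]), array([0.0003, 0.0005])) (np.float64(4.9), array([0.5444, 0.1121]), array([0.0003, 0.0004]))
```

>>> carry_out(motion="0 0 0.05 0 0 0 0;0 0 0.01 0 0 0 0;0 0 0.005 0 0 0 0;0 0 0 0 0 0 0")

```text
time: 15.22
tool_pos: [0.5476, 0.1093, 0.0795]
ee_rot: [3.141, -0.0, 0.284]
wrist_force: [-1.0, 0.2, -0.4]
width: 0.0005
finger_force: 0.0
```

>>> carry_out(motion="0 0 0.006 0 0 0 0;0 0 0.006 0 0 0 0;0 0 0 0 0 0 0")

```text
time: 15.6
tool_pos: [0.5475, 0.1092, 0.0769]
ee_rot: [3.142, 0.0, 0.284]
wrist_force: [0.4, -0.1, -0.0]
width: 0.0007
finger_force: 0.0
```

>>> carry_out(motion="0 0 0.006 0 0 0 0;0 0 0.006 0 0 0 0;0 0 0 0 0 0 0")

```text
time: 15.98
tool_pos: [0.5486, 0.1093, 0.0766]
ee_rot: [3.141, -0.003, 0.284]
wrist_force: [-0.0, 0.1, 5.7]
width: 0.0006
finger_force: 3.1
```

>>> carry_out(motion="0 0 0.006 0 0 0 0;0 0 0.006 0 0 0 0;0 0 0 0 0 0 0")

```text
time: 16.35
tool_pos: [0.5499, 0.1094, 0.0766]
ee_rot: [3.14, -0.007, 0.284]
wrist_force: [-1.7, 0.2, 12.1]
width: 0.0008
finger_force: 6.2
```

The plunger top stops firmly at z = 0.114 under a 12 N press, so it is home and released. Next I'll rise, go to the key block and turn the tool half round. That grasp lets joint 6 make the later quarter turn within its range.

>>> carry_out(motion="0 0 -0.26 0 0 0 0.3;0 0 -0.26 0 0 0 0.3;-0.1195 0.247 0 0 0 0 0.3;-0.1195 0.247 0 0 0 0 0.3;-0.1195 0.247 0 0 0 0 0.3;-0.1195 0.247 0 0 0 0 0.3;-0.1195 0.247 0 0 0 0 0.3;-0.1195 0.247 0 0 0 0 0.3;-0.1195 0.247 0 0 0 0 0.3;-0.1195 0.247 0 0 0 0 0.3;0 0 0 0 0 -0.085 0.3;0 0 0 0 0 -0.085 0.3")

```text
time: 17.85
tool_pos: [0.4741, -0.3247, 0.1756]
ee_rot: [-3.141, 0.0, 0.644]
wrist_force: [0.3, 0.4, -0.3]
width: 0.028
finger_force: 0.0
```

>>> carry_out(motion="0 0 0 0 0 -0.085 0.3;0 0 0 0 0 -0.085 0.3;0 0 0 0 0 -0.085 0.3;0 0 0 0 0 -0.085 0.3;0 0 0 0 0 -0.085 0.3;0 0 0 0 0 -0.085 0.3;0 0 0 0 0 -0.085 0.3;0 0 0 0 0 -0.085 0.3;0 0 0 0 0 -0.085 0.3;0 0 0 0 0 -0.085 0.3;0 0 0 0 0 -0.085 0.3;0 0 0 0 0 -0.085 0.3")

```text
time: 19.35
tool_pos: [0.4746, -0.3236, 0.1759]
ee_rot: [3.142, -0.0, 2.782]
wrist_force: [0.9, 0.3, 0.6]
width: 0.0279
finger_force: 0.0
```

>>> carry_out(motion="0 0 0 0 0 -0.085 0.3;0 0 0 0 0 -0.085 0.3;0 0 0 0 0 0 0.3;0 0 0 0 0 0 0.3")

```text
time: 19.85
tool_pos: [0.4746, -0.3237, 0.1761]
ee_rot: [3.142, -0.0, 3.13]
wrist_force: [-0.1, -0.6, 0.6]
width: 0.0281
finger_force: 0.0
```

```bash
python3 - <<'E'
from h import *
a=snap('wrist');s=snap('side');t=snap('top');o=readout.get_obs();pickle.dump((a,s,t,o),open('w8.pkl','wb'))
R=np.array(a['R']);print(o['tool_pos'],o['ee_rot'],o['width'],o['joint_positions'],o['time'],-R.T@a['t'])
hsv=cv2.cvtColor(a['pixels'],cv2.COLOR_RGB2HSV)
pr=proj(a,[[.4748,-.3246,.078],[.577,-.3247,.078],[.4748,-.3246,.044]]);print(pr)
print('tip',proj(a,[np.array(o['tool_pos'])+[0,0,.037]]))
for n,lo,hi,i in [('red',(0,170,50),(6,255,255),0),('yel',(22,150,60),(35,255,255),1)]:
    m=cv2.inRange(hsv,lo,hi);k=np.zeros_like(m);x,y=pr[i].astype(int);k[max(0,y-45):y+45,max(0,x-40):x+40]=1;m*=k
    v,u=np.nonzero(m);r=cv2.minAreaRect(np.c_[u,v].astype(np.float32));print(n,len(u),r)
    for p in cv2.boxPoints(r):print('  ',p.round(1),at_z(a,*map(float,p),.078)[:2].round(4),at_z(a,*map(float,p),.044)[:2].round(4))
E
```

```text
[ 0.47460684 -0.32367189  0.17618389] [-3.14150244e+00  2.61096950e-05  3.13099802e+00] 0.02845958622965549 [-6.97178297e-01  1.40438766e-01  1.29564260e+00 -5.37104471e-05
  1.70543390e+00 -2.25738720e+00] 20.0 [ 0.39571098 -0.32366608  0.3925828 ]
[[251.92425333 189.98901042]
 [252.98228706 280.21358192]
 [251.92008138 182.5653959 ]]
tip [[253.48027403 243.99925194]]
red 287 ((251.5, 185.5), (29.0, 9.0), 90.0)
   [247. 171.] [ 0.4552 -0.3293] [ 0.4616 -0.3299]
   [256. 171.] [ 0.4553 -0.3203] [ 0.4618 -0.3199]
   [256. 200.] [ 0.4854 -0.3206] [ 0.4951 -0.3202]
   [247. 200.] [ 0.4853 -0.3298] [ 0.495  -0.3304]
yel 292 ((252.5, 272.5), (31.0, 9.0), 90.0)
   [248. 257.] [ 0.5491 -0.3297] [ 0.5657 -0.3304]
   [257. 257.] [ 0.5492 -0.3201] [ 0.5658 -0.3197]
   [257. 288.] [ 0.5866 -0.3204] [ 0.6073 -0.32  ]
   [248. 288.] [ 0.5865 -0.3303] [ 0.6071 -0.331 ]
```

>>> carry_out(motion="0 -0.0065 0 0 0 -0.005 0.3;0 0 0.2 0 0 0 0.3;0 0 0.2 0 0 0 0.3;0 0 0.2 0 0 0 0.3;0 0 0.15 0 0 0 0.3;0 0 0.06 0 0 0 0.3;0 0 0 0 0 0 0.3;0 0 0 0 0 0 0.3")

```text
time: 21.0
tool_pos: [0.4757, -0.3259, 0.0161]
ee_rot: [-3.139, 0.002, -3.141]
wrist_force: [0.5, 0.5, -0.8]
width: 0.0284
finger_force: 0.0
```

>>> carry_out(motion="0 0 0 0 0 0 0;0 0 0 0 0 0 0;0 0 0 0 0 0 0;0 0 0 0 0 0 0;0 0 0 0 0 0 0")

```text
time: 21.62
tool_pos: [0.4751, -0.3253, 0.0151]
ee_rot: [-3.141, 0.001, -3.141]
wrist_force: [-0.4, 0.6, 4.5]
width: 0.0095
finger_force: 30.0
```

>>> carry_out(motion="0 0 -0.1 0 0 0 0;0 0 -0.2 0 0 0 0;0 0 -0.2 0 0 0 0;-0.081 0.247 0 0 0 0 0;-0.081 0.247 0 0 0 0 0;-0.081 0.247 0 0 0 0 0;-0.081 0.247 0 0 0 0 0;-0.081 0.247 0 0 0 0 0;-0.081 0.247 0 0 0 0 0;0 0 0 0 0 -0.044 0;0 0 0 0 0 -0.044 0;0 0 0 0 0 0 0")

```text
time: 23.12
tool_pos: [0.571, -0.0282, 0.1131]
ee_rot: [3.141, -0.002, -2.957]
wrist_force: [-0.4, -0.5, -0.3]
width: 0.0096
finger_force: 30.0
```

```bash
python3 - <<'E'
from h import *
a=snap('wrist');s=snap('side');t=snap('top');o=readout.get_obs();pickle.dump((a,s,t,o),open('w9.pkl','wb'))
R=np.array(a['R']);tp=o['tool_pos'];print(tp,o['ee_rot'],o['width'],o['finger_force'],o['joint_positions'],o['time'],-R.T@a['t'])
# slot in w2
b,_=pickle.load(open('w2.pkl','rb'));g=cv2.cvtColor(b['pixels'],cv2.COLOR_RGB2GRAY)
k=6;x0,y0,w,h=303,115,24,30
G=cv2.resize(g[y0:y0+h,x0:x0+w],None,fx=k,fy=k,interpolation=cv2.INTER_CUBIC)
for th in(70,100,130,160):
    n,l,st,ce=cv2.connectedComponentsWithStats((G<th).astype(np.uint8))
    for i in range(1,n):
        if 100<st[i,4]<6000 and 0<st[i,0] and st[i,0]+st[i,2]<w*k and st[i,1]>0 and st[i,1]+st[i,3]<h*k:
            v,u=np.nonzero(l==i);r=cv2.minAreaRect(np.c_[u,v].astype(np.float32))
            P=[at_z(b,x0+(p[0]+.5)/k-.5,y0+(p[1]+.5)/k-.5,.08)[:2] for p in cv2.boxPoints(r)]
            e=[P[1]-P[0],P[2]-P[1]];e.sort(key=np.linalg.norm)
            c=at_z(b,x0+(ce[i][0]+.5)/k-.5,y0+(ce[i][1]+.5)/k-.5,.08)[:2]
            print(th,c.round(4),np.mean(P,0).round(4),[np.linalg.norm(q).round(4) for q in e],np.degrees(np.arctan2(e[1][1],e[1][0])).round(1))
print('bez w9',[circfit(a,.5723,-.029,.08,.0205,.005)],'w2',circfit(b,.5723,-.029,.08,.0205,.005),'sol9 outer',circfit(a,.5466,.1088,.086,.0235,.005))
print('bezel px',proj(a,[[.5723,-.029,.08]]),'key bottom px',proj(a,[[tp[0],tp[1],tp[2]-.003]]))
save(np.hstack([cv2.resize(a['pixels'][130:280,160:340],(720,600)[:2],interpolation=cv2.INTER_CUBIC)]),'w9.png')
E
```

```text
[ 0.57121179 -0.02865848  0.11367483] [ 3.14142358e+00 -8.03313604e-04 -2.95775452e+00] 0.009793020096418385 29.99991685152054 [-1.49184557e-01  1.52945766e-01  1.40515923e+00 -1.02830130e-04
  1.58430210e+00 -1.90382030e+00] 23.275 [ 0.49381049 -0.04360222  0.32977733]
70 [ 0.5714 -0.0284] [ 0.5714 -0.0284] [np.float64(0.0041), np.float64(0.0152)] 12.4
100 [ 0.5715 -0.0285] [ 0.5715 -0.0285] [np.float64(0.0048), np.float64(0.0157)] 11.9
130 [ 0.5715 -0.0286] [ 0.5714 -0.0286] [np.float64(0.0056), np.float64(0.0162)] 11.0
160 [ 0.5718 -0.0288] [ 0.5716 -0.0292] [np.float64(0.0075), np.float64(0.0169)] 10.3
bez w9 [(np.float64(22.7), array([ 0.5706, -0.0292]), array([0.0006, 0.0005]))] w2 (np.float64(25.0), array([ 0.5722, -0.0282]), array([0.0002, 0.0007])) sol9 outer (np.float64(20.7), array([0.5467, 0.1081]), array([0.0003, 0.0005]))
bezel px [[251.73154956 210.6320526 ]] key bottom px [[252.46607106 222.1751115 ]]
```

```bash
python3 - <<'E'
from h import *
a,s,t,o=pickle.load(open('w9.pkl','rb'));tp=np.array(o['tool_pos']);y=o['ee_rot'][2]
X=np.array([np.cos(y),np.sin(y),0]);Y=np.array([np.sin(y),-np.cos(y),0])
hsv=cv2.cvtColor(a['pixels'],cv2.COLOR_RGB2HSV);m=cv2.inRange(hsv,(0,150,40),(7,255,255))|cv2.inRange(hsv,(175,150,40),(180,255,255))
m[:150]=0;m[290:]=0;m[:,:200]=0;m[:,310:]=0
v,u=np.nonzero(m);print(len(u),u.min(),u.max(),v.min(),v.max())
for r in range(v.min(),v.max()+1,3):
    q=u[v==r];print(r,(q.min(),q.max(),len(q)) if len(q) else None,end=' ')
print()
for z in(.029,.046,.063):print(z,proj(a,[tp+X*dx+Y*dy+[0,0,z] for dx in(.016,-.016) for dy in(-.005,.005)]).round(1).tolist())
print('blade tip',proj(a,[tp+X*dx+Y*dy+[0,0,z] for z in(-.003,.021) for dx in(.007,-.007) for dy in(-.002,.002)]).round(1).tolist())
print('bezel yellow/slot ends',proj(a,[[.5718+d*np.cos(.187),-.0288+d*np.sin(.187),.08] for d in(-.00825,0,.00825)]).round(1).tolist())
E
```

```text
1084 243 261 218 277
218 (np.int64(246), np.int64(257), 12) 221 (np.int64(245), np.int64(259), 15) 224 (np.int64(245), np.int64(259), 15) 227 (np.int64(244), np.int64(260), 17) 230 (np.int64(244), np.int64(260), 17) 233 (np.int64(243), np.int64(261), 19) 236 (np.int64(243), np.int64(261), 19) 239 (np.int64(243), np.int64(261), 19) 242 (np.int64(243), np.int64(261), 19) 245 (np.int64(243), np.int64(261), 19) 248 (np.int64(243), np.int64(261), 19) 251 (np.int64(243), np.int64(261), 19) 254 (np.int64(243), np.int64(261), 19) 257 (np.int64(243), np.int64(261), 19) 260 (np.int64(243), np.int64(261), 19) 263 (np.int64(243), np.int64(261), 19) 266 (np.int64(243), np.int64(261), 19) 269 (np.int64(243), np.int64(261), 19) 272 (np.int64(243), np.int64(261), 19) 275 (np.int64(245), np.int64(261), 17) 
0.029 [[244.5, 215.3], [260.7, 215.3], [244.8, 262.6], [260.3, 262.6]]
0.046 [[243.8, 224.9], [261.5, 224.9], [244.2, 275.9], [261.1, 275.9]]
0.063 [[243.0, 236.4], [262.5, 236.4], [243.4, 291.7], [262.0, 291.7]]
blade tip [[249.7, 213.0], [255.2, 213.0], [249.7, 231.2], [255.2, 231.2], [249.5, 224.6], [255.6, 224.6], [249.5, 244.5], [255.6, 244.5]]
bezel yellow/slot ends [[252.1, 200.4], [252.1, 210.1], [252.1, 219.6]]
```

View pics/w9.png

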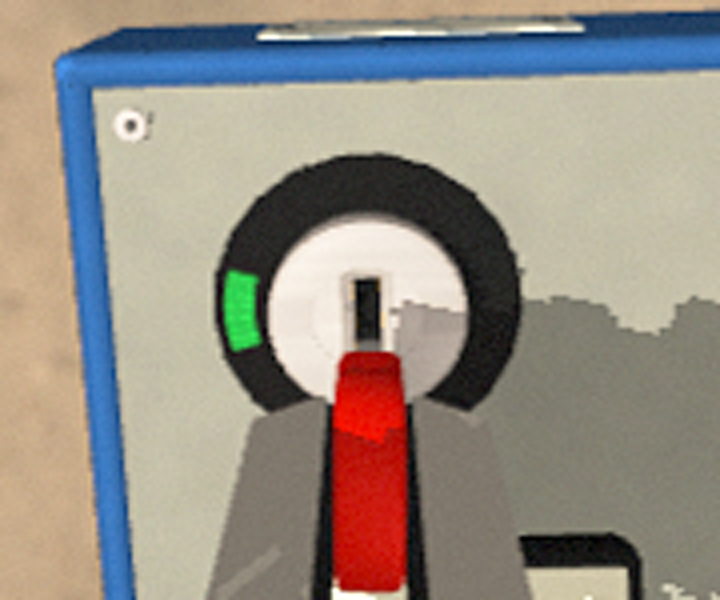

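The key is held square, and the slot at crop (368,310) lies in line with the blade under the head (369,380). The green mark is at (240,310). That leaves under 1 mm of correction before going down.

>>> carry_out(motion="-0.003 -0.002 0.06 0 0 0 0;0 0 0.06 0 0 0 0;0 0 0.02 0 0 0 0;0 0 0.02 0 0 0 0;0 0 0.01 0 0 0 0;0 0 0 0 0 0 0")

```text
time: 24.02
tool_pos: [0.5722, -0.0288, 0.0803]
ee_rot: [-3.141, 0.0, -2.956]
wrist_force: [-0.5, -0.4, -0.5]
width: 0.0099
finger_force: 30.0
```

>>> carry_out(motion="0 0 0.01 0 0 0 0;0 0 0.01 0 0 0 0;0 0 0.01 0 0 0 0;0 0 0 0 0 0 0")

```text
time: 24.52
tool_pos: [0.572, -0.0287, 0.0739]
ee_rot: [3.142, -0.0, -2.956]
wrist_force: [-0.2, 0.4, -1.3]
width: 0.0097
finger_force: 30.0
```

>>> carry_out(motion="0 0 0.01 0 0 0 0;0 0 0.01 0 0 0 0;0 0 0.01 0 0 0 0;0 0 0.01 0 0 0 0;0 0 0 0 0 0 0")

```text
time: 25.15
tool_pos: [0.572, -0.0287, 0.0659]
ee_rot: [3.142, -0.0, -2.956]
wrist_force: [-0.1, 0.0, -0.4]
width: 0.0098
finger_force: 30.0
```

The blade is 17 mm in with no load. The pin region starts now, so I'll use small width-wise shifts while descending.

>>> carry_out(motion="0.004 0 0.006 0 0 0 0;-0.008 0 0.006 0 0 0 0;0.008 0 0.006 0 0 0 0;-0.008 0 0.006 0 0 0 0;0.004 0 0 0 0 0 0")

```text
time: 25.78
tool_pos: [0.5721, -0.0288, 0.0616]
ee_rot: [-3.141, -0.0, -2.956]
wrist_force: [-1.6, 0.2, 2.0]
width: 0.0097
finger_force: 30.0
```

>>> carry_out(motion="0.004 0 0.005 0 0 0 0;-0.008 0 0.005 0 0 0 0;0.008 0 0.005 0 0 0 0;-0.008 0 0.005 0 0 0 0;0.008 0 0.005 0 0 0 0;-0.004 0 0 0 0 0 0")

```text
time: 26.52
tool_pos: [0.5713, -0.0289, 0.0558]
ee_rot: [3.142, -0.002, -2.956]
wrist_force: [-4.0, -1.4, 1.1]
width: 0.0098
finger_force: 30.0
```

>>> carry_out(motion="0.004 0 0.005 0 0 0 0;-0.008 0 0.005 0 0 0 0;0.008 0 0.005 0 0 0 0;-0.008 0 0.005 0 0 0 0;0.004 0 0 0 0 0 0")

```text
time: 27.15
tool_pos: [0.5723, -0.0291, 0.0527]
ee_rot: [-3.141, 0.0, -2.956]
wrist_force: [-3.7, -1.8, 2.8]
width: 0.0099
finger_force: 30.0
```

>>> carry_out(motion="0.004 0 0.005 0 0 0 0;-0.008 0 0.005 0 0 0 0;0.008 0 0.004 0 0 0 0;-0.004 0 0 0 0 0 0;0 0 0 0 0 0 0")

```text
time: 27.78
tool_pos: [0.573, -0.029, 0.0514]
ee_rot: [-3.141, 0.002, -2.956]
wrist_force: [-5.7, -0.7, 8.1]
width: 0.0099
finger_force: 30.0
```

>>> carry_out(motion="0.005 0 0.004 0 0 0 0;-0.01 0 0 0 0 0 0;0.01 0 0.003 0 0 0 0;-0.01 0 0 0 0 0 0;0.005 0 0 0 0 0 0;0 0 0 0 0 0 0")

```text
time: 28.52
tool_pos: [0.5733, -0.0289, 0.051]
ee_rot: [-3.14, 0.004, -2.956]
wrist_force: [-6.0, -1.0, 11.1]
width: 0.0094
finger_force: 30.0
```

```bash
python3 - <<'E'
from h import *
a=snap('wrist');s=snap('side');o=readout.get_obs();pickle.dump((a,s,o),open('w10.pkl','wb'));tp=np.array(o['tool_pos'])
print(tp,o['ee_rot'],o['wrist_force'],o['wrist_torque'],o['width'])
y=o['ee_rot'][2];X=np.array([np.cos(y),np.sin(y),0])
hsv=cv2.cvtColor(a['pixels'],cv2.COLOR_RGB2HSV);m=cv2.inRange(hsv,(0,150,40),(7,255,255))
m[:150]=0;m[290:]=0;m[:,:200]=0;m[:,310:]=0;v,u=np.nonzero(m);print('red rows',v.min(),v.max(),u.min(),u.max())
hs=cv2.cvtColor(s['pixels'],cv2.COLOR_RGB2HSV);m=cv2.inRange(hs,(0,150,40),(7,255,255));c=proj(s,[[.5718,-.0288,.08],[.5718,-.0288,.114]]);print(c)
x0,y0=c[0].astype(int);k=np.zeros_like(m);k[y0-40:y0+20,x0-20:x0+20]=1;v,u=np.nonzero(m*k);print('side red',len(v),(u.min(),u.max(),v.min(),v.max()) if len(v) else 0)
E
```

```text
[ 0.57332908 -0.02890832  0.050972  ] [-3.14033793  0.00343124 -2.95614192] [-5.58600027 -0.45243707 11.48175526] [-0.14533629  1.10082346  0.07723844] 0.009535966449687646
red rows 218 277 242 261
[[257.13020467 177.83195316]
 [257.51618031 168.19073102]]
side red 9 (np.int64(258), np.int64(260), np.int64(171), np.int64(177))
```

The key hasn't slipped in the grip and the head height works out at 0.080, so it is seated. I'll relieve the side and down load slightly, then start the clockwise turn.

>>> carry_out(motion="0.005 0 -0.003 0 0 0 0;0 0 0 0 0 0 0;0 0 0 0 0 0.08 0;0 0 0 0 0 0.08 0;0 0 0 0 0 0.08 0;0 0 0 0 0 0 0")

```text
time: 29.38
tool_pos: [0.5731, -0.0286, 0.051]
ee_rot: [3.14, 0.005, 2.824]
wrist_force: [-3.0, 0.4, 7.3]
width: 0.0101
finger_force: 30.0
```

```bash
python3 - <<'E'
from h import *
o=readout.get_obs();print(o['tool_pos'],o['ee_rot'],o['wrist_force'],o['wrist_torque'],o['width'],o['joint_positions'][5])
E
```

```text
[ 0.57309748 -0.02862456  0.05104938] [3.13973079 0.00465805 2.82355181] [-3.02649713  0.37631029  7.30226089] [0.00763204 0.56438289 0.03780432] 0.010107635728130001 -1.402299260109427
```

>>> carry_out(motion="0 0 0 0 0 0.083 0;0 0 0 0 0 0.083 0;0 0 0 0 0 0.083 0;0 0 0 0 0 0.083 0;0 0 0 0 0 0.083 0;0 0 0 0 0 0.083 0;0 0 0 0 0 0.083 0;0 0 0 0 0 0 0;0 0 0 0 0 0 0")

```text
time: 30.5
tool_pos: [0.5724, -0.0292, 0.0511]
ee_rot: [3.138, 0.001, 1.608]
wrist_force: [-5.1, -1.2, 8.8]
width: 0.0099
finger_force: 30.0
```

```bash
python3 - <<'E'
from h import *
a=snap('wrist');t=snap('top');s=snap('side');o=readout.get_obs();pickle.dump((a,t,s,o),open('w11.pkl','wb'))
print(o['tool_pos'],o['ee_rot'],o['wrist_force'],o['wrist_torque'],o['width'],o['joint_positions'][5])
hsv=cv2.cvtColor(a['pixels'],cv2.COLOR_RGB2HSV);m=cv2.inRange(hsv,(0,150,40),(7,255,255));m[:150]=0;m[290:]=0;m[:,:200]=0;m[:,310:]=0
v,u=np.nonzero(m);print('red',len(v),v.min(),v.max(),u.min(),u.max())
for r in(220,226,232,245,260,272):q=u[v==r];print(r,q.min(),q.max(),end='; ')
# green mark direction, other keys, plunger
g=cv2.inRange(hsv,(50,120,80),(80,255,255));g[:, :150]=0;g[:,350:]=0;v,u=np.nonzero(g);print('green',len(v),u.mean() if len(u) else 0,v.mean() if len(v) else 0, at_z(a,u.mean(),v.mean(),.072) if len(u) else 0)
# lamp brightness top before/after near amber lamp
t0=pickle.load(open('s0.pkl','rb'))[0]
for c in (t0,t):print(c['pixels'][165:172,231:238].reshape(-1,3).max(0),end=' ')
for i in(t0,t):
    h=cv2.cvtColor(i['pixels'],cv2.COLOR_RGB2HSV)
    mm=cv2.inRange(h,(22,150,100),(35,255,255))[165:225,345:385];v,u=np.nonzero(mm);print('yel',len(v),u.mean(),v.mean())
print(circfit(a,.5466,.1088,.114,.012,.006))
E
```

```text
[ 0.57237876 -0.02924339  0.05106981] [3.13818651e+00 9.73004776e-04 1.60742884e+00] [-5.09541452 -0.66001576  9.38796574] [-0.33930593  1.01261479  0.00597866] 0.009803290074332172 -0.18634133298883016
red 1080 218 277 243 261
220 245 259; 226 244 260; 232 243 260; 245 244 261; 260 243 261; 272 243 261; green 0 0 0 0
[159 152 139] [134 107  97] yel 30 22.733333333333334 12.266666666666667
yel 30 22.733333333333334 12.266666666666667
(np.float64(4.5), array([0.5516, 0.1028]), array([0.0007, 0.    ]))
```

>>> carry_out(motion="0 0 0 0 0 0.024 0;0 0 0 0 0 0 0;0 0 0 0 0 0 0")

```text
time: 31.02
tool_pos: [0.5723, -0.0292, 0.0511]
ee_rot: [3.138, 0.001, 1.558]
wrist_force: [-5.1, -1.3, 9.3]
width: 0.0096
finger_force: 30.0
```

```bash
python3 - <<'E'
from h import *
a=snap('wrist');t=snap('top');s=snap('side');o=readout.get_obs();pickle.dump((a,t,s,o),open('w12.pkl','wb'))
print(o['time'],o['tool_pos'],o['ee_rot'],o['wrist_force'],o['wrist_torque'],o['width'],o['finger_force'])
b,_=pickle.load(open('w2.pkl','rb'));t0,s0=pickle.load(open('s0.pkl','rb'));P=at_z(b,166.7,34.7,.078);print('lamp',P)
s9=pickle.load(open('w9.pkl','rb'))[1];a9=pickle.load(open('w9.pkl','rb'))[0]
for n,c in(('w2',b),('w9',a9),('w12',a),('s0',s0),('s9',s9),('s12',s),('t0',t0),('t12',t)):
    u,v=proj(c,[P])[0].round().astype(int);k=5 if n[0]=='w' else 2
    if 5<u<506 and 5<v<378:
        q=c['pixels'][v-k:v+k+1,u-k:u+k+1].reshape(-1,3).astype(int);i=np.argmax(q[:,0]-q[:,2]);print(n,u,v,'mean',q.mean(0).round(),'most amber',q[i],'max',q.max(0))
    else: print(n,u,v,'out')
E
```

```text
31.175 [ 0.57234023 -0.02920579  0.05106579] [3.13822499e+00 8.18684495e-04 1.55756170e+00] [-4.56133609 -1.55946496  9.31997033] [-0.33576474  1.01099241  0.07370948] 0.00990466828016561 30.015763342380524
lamp [0.61855642 0.14904727 0.078     ]
w2 167 35 mean [156.  95.  39.] most amber [176  91   3] max [244 236 228]
w9 441 295 mean [163.  89.  19.] most amber [193 102   9] max [230 145 114]
w12 346 -117 out
s0 211 195 mean [129. 111.  91.] most amber [124  82  42] max [151 144 134]
s9 211 195 mean [114.  94.  75.] most amber [118  74  34] max [141 132 117]
s12 211 195 mean [117.  96.  77.] most amber [124  80  43] max [147 137 121]
t0 235 168 mean [141. 122. 106.] most amber [129  81  47] max [159 152 139]
t12 235 168 mean [113.  93.  78.] most amber [128  77  41] max [134 109 100]
```

The tool has turned 1.77 rad clockwise and the key is still square in the grip, so the plug sits at about 1.6 rad allowing for play. The forces are steady, so I'm handing it in.

```bash
python3 -c "
from bench import robot
print(robot.close_job())"
```

```text
the job is handed in; nothing more can be done
None
```

I handed the job in at about 31 s. The plunger is home in the solenoid and released, and the red key is seated and held turned clockwise about a quarter turn, roughly 1.6 rad at the plug. That angle is worked out from the tool's turn rather than seen directly, and the lamp showed no visible change. Nothing else was touched.

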